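Load the magnetic stirrers with the amber sample jars

ROBOT

A 6-joint arm with a two-finger parallel gripper is mounted at the origin on the work surface. World frame = base frame: x ahead of the robot, y to its left, z up, the work surface at z = 0. Lengths are in m, angles in rad, forces in N, time in s.
With the tool pointing down it reaches from about 0.35 to 0.975 m from the base axis. Payload 4.9 kg.
Tool frame: the origin (TCP) lies at the very end of the fingers, on their centre line; the grasp point (between the pads) lies 19 mm behind it; x points along the fingers, z is the direction in which the jaws open and shut, and the axes are right-handed (so a half turn about x gives the same grasp; the last joint's range is limited). The gripper opens to 85 mm and grips with 20 to 120 N. Pads are 22 mm wide; open, the fingers measure 114 mm over their backs; the gripper's body (76 mm by 85 mm) begins 54 mm behind the grasp point. The pads swing forward as they close: fully open they stand 13 mm farther back than shut.
Start: joints at [0.982, 0.053, 1.613, -0, 1.476, -0.119], TCP at [0.283, 0.557, 0.204] pointing down, gripper open.
Joint ranges: [-3.01, 3.01], [-1.01, 2.22], [0.06, 2.58], [-1.02, 4.17], [0.09, 2.62], [-3.14, 3.14]. Speed limits (rad/s): [2.57, 2.57, 3.14, 3.14, 3.14, 3.14].

INTERFACE

Orientations are given as a unit quaternion [w, x, y, z].
In Python, from plant import manip, vision, job gives the robot as it stands.
- The arm moves only by the tool servo_tool, never from a script. Its arguments are lists of equal length, an entry for each row: "twist": the turn, a rotation vector about the world's x, y, z in rad, a list of three; "xyz": the shift along the world's x, y, z in cm, a list of three; "fingers": the opening, from 0 (shut) to 1 (fully open). In form: {"twist": [[wx, wy, wz], ...], "xyz": [[x, y, z], ...], "fingers": [fingers, ...]}. A call has 1 to 8 rows; each row shifts and turns the commanded pose from where the row before left it; what a row does not reach is not made up. A row lasts 1/8 s, in which the tool goes at most 62.5 mm and 10.7 degrees, less where a joint would pass 70% of its speed; a pose out of reach is approached as far as the arm can. A call with a gripper value outside its range is refused whole. The fingers move at their own pace and stop on an object; the grip force is fixed at half the most. Time passes only in rows, so rows that do not move let the fingers close. It gives the time, the measured TCP pose, the force and the opening at its end, in the units of the state.
- manip.state(): the state, without advancing time (a new reading comes with each control period).
- vision.grab_frame(name): name is "side" or "top" or "wrist"; returns the picture (400x640x3 uint8, red, green, blue); there is no depth.
- vision.get_calibration(name): a dict with "camera_matrix" (3x3 intrinsics, pixels), "origin" and "orientation" of the camera in the world; the wrist camera has in their place "mount" (4x4, takes a point from camera to tool coordinates, whose origin is the TCP and whose axes are the tool frame's). Camera axes: x right, y up, looking along -z (the intrinsics and any distortion apply to the point x, -y, -z); pixel columns grow to the right and rows downward; lengths in m; the calibration is good to about 2 mm. A picture is of the moment at which its call begins: read the wrist's pose just before it. get_calibration takes no time and is no camera call.
- job.job_done(): hands the job in, once; it reports no verdict.
Trained networks look in the newest picture that a camera, given by its name, has taken for a name from the list of things; names that differ only in an ending like _2 or _b are one class to them, and where a whole thing is asked for, a point or a joint stands for the part that bears it (a point fixed in the world has none). Each returns a list of dicts, best first, with "score" (0 to 1); they miss things now and then, are a little off and sometimes report something else, mostly with a low value. They report only what shows in the picture. A call takes as long as a camera call. They do not tell look-alikes from the thing itself.
- vision.spot_in(camera, label): "extent" ([centre column, centre row, width, height] in pixels, round what is visible of it).
The state is a dict: "time": time; "joint_pos": joint angles; "joint_vel": joint speeds; "joint_efforts": joint torques, N m; "tool_pos": TCP position; "tool_rot": TCP orientation; "contact_force": force on the tool from outside, world axes, zero at the start; "ft_torque": the same for the moment, N m; "gripper_width": opening from 0.0 (shut) to 1.0 (fully open).
Only numpy, scipy, OpenCV 4.12 (cv2) and the standard library are available. Lean on these libraries where they do the work, as an engineer would, in place of code of your own. Each camera call takes 0.05 s, during which the arm holds its last target.

TASK

Load the three magnetic stirrers with the three amber (brown) sample jars, one after another, tallest jar first (red cap), then the middle one (yellow cap), then the shortest (green cap): set each jar upright and centred on the round metal plate of the stirrer whose front is the colour of its cap. Put them down gently, without dropping them, and let go of each before fetching the next; those already set must stay in place. Leave the two white jars and the empty beaker standing where they are.

Things in the scene. Friction and masses are not known exactly. Their poses are not given: they have to be found in the camera images.
- jar_red: the tallest amber jar: dark brown, upright, loose, with a red screw cap. Straight round body 54 mm in diameter from the underside up to 80 mm, then a shoulder and the cap, 38 mm in diameter and 18 mm tall; 104 mm tall in all, about 0.25 kg. Origin at the centre of its underside, z up its axis; its yaw means nothing
- jar_yellow: the middle-sized amber jar: dark brown, upright, loose, with a yellow screw cap. Straight round body 54 mm in diameter from the underside up to 62 mm, then a shoulder and the cap, 38 mm in diameter and 18 mm tall; 86 mm tall in all, about 0.25 kg. Origin at the centre of its underside, z up its axis; its yaw means nothing
- jar_green: the shortest amber jar: dark brown, upright, loose, with a green screw cap. Straight round body 54 mm in diameter from the underside up to 44 mm, then a shoulder and the cap, 38 mm in diameter and 18 mm tall; 68 mm tall in all, about 0.25 kg. Origin at the centre of its underside, z up its axis; its yaw means nothing
- stirrer_red: low blue magnetic stirrer with a red front panel and a red strip along the front edge of its top; fixed to the bench. Housing 140 mm deep, 120 mm wide, 48 mm high, with a round flat bare-metal plate 104 mm in diameter on it, plate top 60 mm above the bench. Origin on the bench under the centre of the round plate, z up; the housing reaches from 80 mm in front of it (own -x, the red panel, knobs standing out 12 mm more) to 60 mm behind it, and 60 mm to each side
- stirrer_yellow: low blue magnetic stirrer with a yellow front panel and a yellow strip along the front edge of its top; fixed to the bench. Housing 140 mm deep, 120 mm wide, 48 mm high, with a round flat bare-metal plate 104 mm in diameter on it, plate top 60 mm above the bench. Origin on the bench under the centre of the round plate, z up; the housing reaches from 80 mm in front of it (own -x, the yellow panel, knobs standing out 12 mm more) to 60 mm behind it, and 60 mm to each side
- stirrer_green: low blue magnetic stirrer with a green front panel and a green strip along the front edge of its top; fixed to the bench. Housing 140 mm deep, 120 mm wide, 48 mm high, with a round flat bare-metal plate 104 mm in diameter on it, plate top 60 mm above the bench. Origin on the bench under the centre of the round plate, z up; the housing reaches from 80 mm in front of it (own -x, the green panel, knobs standing out 12 mm more) to 60 mm behind it, and 60 mm to each side
- white_red: white jar with a red screw cap, not part of the job; 54 mm in diameter up to 62 mm, cap 38 mm in diameter, 86 mm tall in all, about 0.25 kg, loose. Origin at the centre of its underside, z up
- white_green: white jar with a green screw cap, not part of the job; 54 mm in diameter up to 62 mm, cap 38 mm in diameter, 86 mm tall in all, about 0.25 kg, loose. Origin at the centre of its underside, z up
- beaker: empty open glass beaker, not part of the job; 66 mm across the rim, 75 mm tall, loose. Origin at the centre of its underside, z up
There are look-alikes about, which are no part of the job. Leave any pink or purple look-alike of the jar_red alone.

How it is judged:
By the outcome, as a careful person would: the job done as asked, in the order asked, and still so for the second after the job is handed in, with the robot touching nothing.
It also fails if it takes over 80 s, if anything falls off the work surface, if the arm or the gripper's body presses on something with over 40 N, if the wrist force passes 120 N, or if a joint passes its speed limit or range.

## Working session

There is one attempt and no reset: what is moved stays moved. The work goes in short steps, Python scripts to look and compute and a tool call to move; the robot and the scene stay as the last step left them, time stands still between calls to the robot, and variables do not carry over. Pictures are saved under pics/ and viewed, and the job is handed in when it is done.

Besides the shell and the picture viewer there is one more tool, called after "Request:" in YAML: its name, and indented under it one key for each argument. servo_tool: Moves the arm, as the interface text tells. Its arguments: {"type":"object","properties":{"twist":{"type":"array","items":{"type":"array","items":{"type":"number"}}},"xyz":{"type":"array","items":{"type":"array","items":{"type":"number"}}},"fingers":{"type":"array","items":{"type":"number"}}},"required":["twist","xyz","fingers"]}

```bash
mkdir -p pics; ls; python3 - <<'E'
from plant import manip, vision, job
import cv2
for n in ["side","top","wrist"]:
    im=vision.grab_frame(n); cv2.imwrite(f"pics/{n}0.png",im[:,:,::-1]); print(n,vision.get_calibration(n))
print(manip.state())
E
```

```text
pics
side {'camera_matrix': array([[458.20062886,   0.        , 325.64116141],
       [  0.        , 458.20062886, 201.83925763],
       [  0.        ,   0.        ,   1.        ]]), 'origin': array([ 0.25384858, -0.61997941,  0.79566641]), 'orientation': array([ 0.91863036,  0.34620812, -0.0626442 , -0.17981629])}
top {'camera_matrix': array([[378.04473537,   0.        , 315.86987041],
       [  0.        , 378.04473537, 193.54584092],
       [  0.        ,   0.        ,   1.        ]]), 'origin': array([0.33734234, 0.01711051, 0.79446049]), 'orientation': array([-0.69669615, -0.05459124,  0.07412477,  0.71143502])}
wrist {'camera_matrix': array([[282.02206729,   0.        , 314.7102426 ],
       [  0.        , 282.02206729, 197.32060853],
       [  0.        ,   0.        ,   1.        ]]), 'mount': array([[-1.02606536e-04,  3.06098149e-01, -9.51999954e-01,
        -1.70975657e-01],
       [ 4.83051049e-04,  9.51999863e-01,  3.06098067e-01,
         7.88166766e-02],
       [ 9.99999878e-01, -4.28456914e-04, -2.45542440e-04,
        -1.81480691e-03],
       [ 0.00000000e+00,  0.00000000e+00,  0.00000000e+00,
         1.00000000e+00]])}
{'time': 0.15, 'joint_pos': array([ 9.82010678e-01,  5.32472188e-02,  1.61395601e+00,  1.04713069e-05,
        1.47599774e+00, -1.19021285e-01]), 'joint_vel': array([ 4.84234569e-04, -1.89310559e-03, -3.97384700e-03,  7.03993413e-05,
        8.13358042e-04, -6.51595002e-04]), 'joint_efforts': array([ 1.37953248e-04, -3.94243062e+01, -3.70722735e+01, -1.38257924e-04,
        4.61090851e-03, -3.24432619e-05]), 'tool_pos': array([0.28264053, 0.55685717, 0.20273292]), 'tool_rot': array([ 0.60211703, -0.37014073,  0.60315312,  0.36967179]), 'contact_force': array([-0.20045133,  0.60513036,  0.0322374 ]), 'ft_torque': array([-0.02617983,  0.01560186, -0.01760453]), 'gripper_width': 0.9995618921068078}
```

View pics/side0.png

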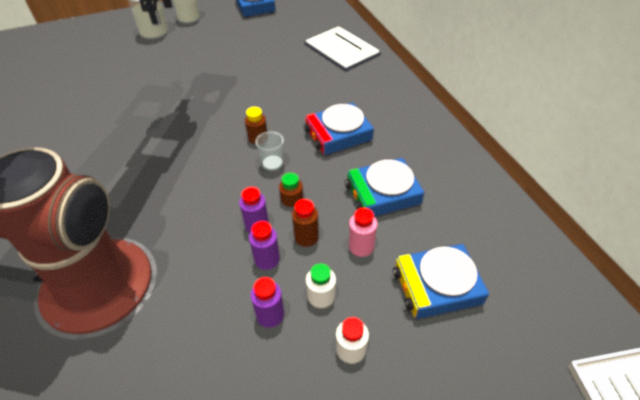

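View pics/top0.png

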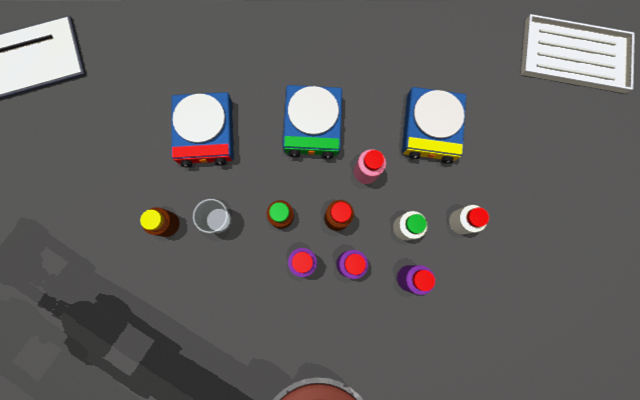

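View pics/wrist0.png

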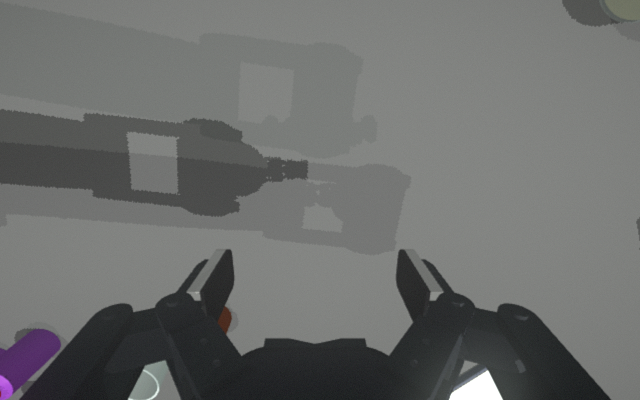

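Candidates for jar_red by top-view pixel:
- Amber with red cap at (340,213).
- Purple with red cap at (302,262), (353,264) and (421,280).
- Pink with red cap at (371,165).
- White with red cap at (472,218).

I choose the amber jar at (340,213), which is at (305,222) in the side view. Next I measure positions and take a close crop.

```bash
cat > h.py <<'E'
import numpy as np, cv2
from scipy.spatial.transform import Rotation as R
from plant import manip, vision, job
def pose(name,st=None):
    c=vision.get_calibration(name);K=c["camera_matrix"]
    if "mount" in c:
        q=st["tool_rot"];T=np.eye(4);T[:3,:3]=R.from_quat(np.roll(q,-1)).as_matrix();T[:3,3]=st["tool_pos"]
        T=T@c["mount"];return K,T[:3,:3],T[:3,3]
    return K,R.from_quat(np.roll(c["orientation"],-1)).as_matrix(),c["origin"]
def toplane(name,u,v,z,st=None):
    K,Rm,o=pose(name,st)
    d=Rm@np.array([(u-K[0,2])/K[0,0],-(v-K[1,2])/K[1,1],-1.]);return o+d*(z-o[2])/d[2]
def blobs(im,col,amin=40):
    h=cv2.cvtColor(im,cv2.COLOR_RGB2HSV);H,S,V=[h[...,i].astype(int) for i in range(3)]
    if col=="red":m=((H<4)|(H>176))&(S>200)&(V>190)
    if col=="yellow":m=(H>22)&(H<34)&(S>180)&(V>150)
    if col=="green":m=(H>45)&(H<75)&(S>150)&(V>110)
    if col=="white":m=(S<40)&(V>200)
    n,l,s,c=cv2.connectedComponentsWithStats(m.astype(np.uint8))
    return [(c[i].round(1),s[i,2:5]) for i in range(1,n) if s[i,4]>=amin]
E
python3 - <<'E'
from h import *
for n in ["top","side"]:
    im=vision.grab_frame(n)
    for c,z in [("red",.104),("yellow",.086),("green",.068),("white",.06)]:
        for p,s in blobs(im,c): print(n,c,p,s,toplane(n,p[0],p[1],z).round(4))
    for l in ["jar_red","jar_yellow","jar_green","stirrer_red","beaker"]:
        print(l,[(round(d["score"],2),np.round(d["extent"],0).tolist()) for d in vision.spot_in(n,l)][:4])
    if n=="top": cv2.imwrite("pics/crop1.png",cv2.resize(im[140:310,110:510],None,fx=2,fy=2)[:,:,::-1])
E
```

```text
top red [199.8 150.3] [ 55  13 532] [0.5513 0.2131 0.104 ]
top red [373.7 159. ] [ 20  19 276] [ 0.529  -0.1148  0.104 ]
top red [340.7 211.5] [ 20  20 314] [ 0.4299 -0.0486  0.104 ]
top red [478.6 216.6] [ 19  19 270] [ 0.4153 -0.3049  0.104 ]
top red [301.9 261.9] [ 19  21 307] [0.3401 0.0245 0.104 ]
top red [354.8 263.9] [ 20  21 316] [ 0.3343 -0.0707  0.104 ]
top red [424.  280.1] [ 21  21 320] [ 0.3029 -0.194   0.104 ]
top yellow [434.9 145.4] [ 54  17 528] [ 0.5598 -0.2407  0.086 ]
top yellow [150.3 219.3] [ 21  20 327] [0.4247 0.3053 0.086 ]
top green [311.4 142. ] [ 54  13 552] [0.5763 0.0019 0.068 ]
top green [278.8 211.6] [ 19  19 290] [0.4369 0.0679 0.068 ]
top green [416.  223.4] [ 19  18 277] [ 0.4086 -0.1975  0.068 ]
top white [577.9  53.3] [ 108   74 4487] [ 0.7705 -0.5791  0.06  ]
top white [37.1 55.8] [  80   77 4034] [0.774  0.5672 0.06  ]
top white [312.7 109.4] [  50   47 1841] [ 0.6489 -0.0024  0.06  ]
top white [438.9 113.3] [  49   47 1811] [ 0.6371 -0.2642  0.06  ]
top white [197.9 117.4] [  51   48 1916] [0.6346 0.2316 0.06  ]
top white [468.2 219. ] [ 25  27
[... 1556 characters left out ...]
 [389.9 176.4] [  47   34 1272] [ 0.6494 -0.0048  0.06  ]
side white [448.3 270.3] [  57   48 2119] [ 0.6375 -0.2669  0.06  ]
side white [320.6 284. ] [ 30  23 306] [ 0.4042 -0.2034  0.06  ]
side white [351.6 339.7] [ 33  28 359] [ 0.413  -0.3237  0.06  ]
side white [611.  375.3] [  68   52 2624] [ 0.7712 -0.5342  0.06  ]
jar_red [(0.93, [271.0, 301.0, 32.0, 46.0]), (0.87, [306.0, 225.0, 29.0, 48.0]), (0.86, [362.0, 232.0, 30.0, 50.0]), (0.79, [263.0, 247.0, 28.0, 49.0])]
jar_yellow [(0.57, [257.0, 126.0, 27.0, 34.0])]
jar_green [(0.98, [291.0, 191.0, 25.0, 38.0]), (0.37, [338.0, 130.0, 67.0, 51.0])]
stirrer_red [(0.63, [339.0, 130.0, 70.0, 52.0])]
beaker [(0.68, [270.0, 151.0, 32.0, 37.0])]
```

View pics/crop1.png

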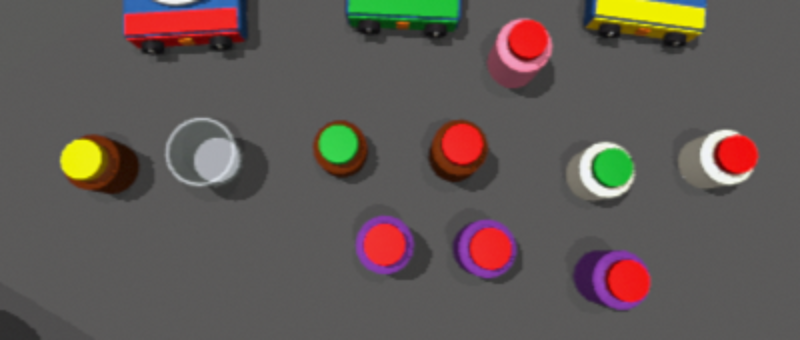

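```bash
python3 - <<'E'
from h import *
s=manip.state();M=R.from_quat(np.roll(s["tool_rot"],-1)).as_matrix();print(M.round(3),s["tool_pos"],s["time"])
for sg in (1,-1):
    z=np.array([0,sg,0]);x=np.array([0,0,-1.]);G=np.stack([x,np.cross(z,x),z],1)
    print((R.from_matrix(G@M.T)).as_rotvec().round(3))
E
```

```text
[[ 0.    -0.892  0.453]
 [ 0.     0.453  0.892]
 [-1.    -0.     0.   ]] [0.28294176 0.55728589 0.20374066] 0.75
[-0.    0.    0.47]
[ 0.     0.    -2.672]
```

Request:
servo_tool:
  twist:
    - [0,0,0.06]
    - [0,0,0.06]
    - [0,0,0.06]
    - [0,0,0.06]
    - [0,0,0.06]
    - [0,0,0.06]
    - [0,0,0.06]
    - [0,0,0.05]
  xyz:
    - [1,-4,0]
    - [1,-5,0]
    - [1,-5,0]
    - [1,-5,0]
    - [1,-5,0]
    - [1,-5,0]
    - [1,-5,0]
    - [1,-5,0]
  fingers: [1,1,1,1,1,1,1,1]

```text
time: 1.75
tool_pos: [0.363, 0.1658, 0.204]
tool_rot: [-0.5, 0.501, -0.499, -0.5]
contact_force: [-0.0, 0.3, 0.0]
gripper_width: 1.003
```

Request:
servo_tool:
  twist:
    - [0,0,0]
    - [0,0,0]
    - [0,0,0]
    - [0,0,0]
    - [0,0,0]
    - [0,0,0]
  xyz:
    - [1,-5,0]
    - [1,-5,0]
    - [1,-4,0]
    - [1,-4,0]
    - [1.5,-3,0]
    - [0,0,0]
  fingers: [1,1,1,1,1,1]

```text
time: 2.5
tool_pos: [0.4182, -0.0442, 0.2038]
tool_rot: [0.501, -0.499, 0.501, 0.499]
contact_force: [-0.1, 0.2, -0.1]
gripper_width: 1.0
```

```bash
python3 - <<'E'
from h import *
s=manip.state();im=vision.grab_frame("wrist");cv2.imwrite("pics/w1.png",im[:,:,::-1]);print(s["tool_pos"])
for p,a in blobs(im,"red"): print(p,a,toplane("wrist",*p,.104,s).round(4))
E
```

```text
[ 0.41823451 -0.04424697  0.20382289]
[140.8  61.3] [  42   46 1462] [ 0.3005 -0.1972  0.104 ]
[272.8 110.2] [21 25 89] [ 0.3416 -0.0839  0.104 ]
[483.2 285.8] [ 21  14 130] [0.5304 0.143  0.104 ]
```

View pics/w1.png

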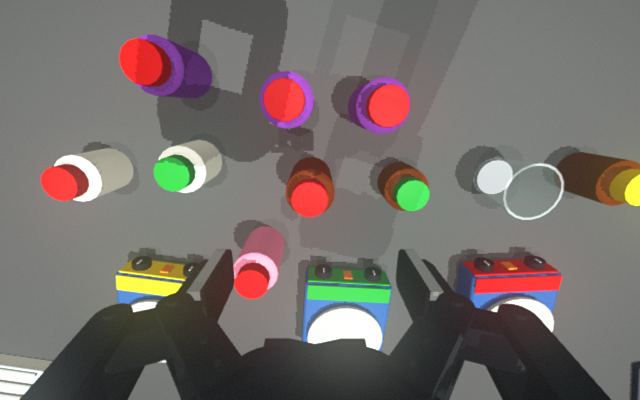

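The wrist picture shows the amber red-capped jar at (310,190), ahead of and between the fingers. The purple jars sit behind it at (285,100) and (383,105), and the pink one is at (255,270). The cap is in shadow, so I lower the brightness threshold.

```bash
sed -i 's/(V>190)/(V>130)/; s/(V>150)/(V>100)/; s/(V>110)/(V>80)/' h.py; python3 - <<'E'
from h import *
s=manip.state();im=vision.grab_frame("wrist")
for c,z in (("red",.104),("green",.068),("yellow",.086)):
  for p,a in blobs(im,c): print(c,p,a,toplane("wrist",*p,z,s).round(4))
E
```

```text
red [140.1  61.5] [  43   46 1520] [ 0.3006 -0.1968  0.104 ]
red [485.3 285.6] [ 36  15 171] [0.5295 0.1466 0.104 ]
green [170.1 174.2] [ 36  34 925] [ 0.4096 -0.2054  0.068 ]
green [411.2 195.4] [ 33  31 796] [0.4347 0.0655 0.068 ]
green [371.4 284.3] [33  3 46] [0.5528 0.0272 0.068 ]
green [347.2 294.1] [  83   17 1109] [ 0.5674 -0.003   0.068 ]
yellow [625.9 187.4] [ 32  36 902] [0.4204 0.2865 0.086 ]
yellow [159.1 271.2] [ 68  19 453] [ 0.5219 -0.2273  0.086 ]
yellow [157.6 286. ] [ 66  20 375] [ 0.5422 -0.2325  0.086 ]
```

```bash
python3 - <<'E'
from h import *
s=manip.state();im=vision.grab_frame("wrist")
print(im[198,310],im[100,285],toplane("wrist",310,198,.104,s))
h=cv2.cvtColor(im,cv2.COLOR_RGB2HSV);print(h[198,310])
m=((h[...,0]<6)|(h[...,0]>172))&(h[...,1]>180)&(h[...,2]>150)
n,l,st,c=cv2.connectedComponentsWithStats(m.astype(np.uint8))
for i in range(1,n):
    if st[i,4]>300: print(c[i],st[i,2:],toplane("wrist",*c[i],.104,s).round(4))
E
```

```text
[255  65  62] [235  50  53] [ 0.42588649 -0.04861623  0.104     ]
[  0 193 255]
[138.87963565  61.51008458] [  43   46 1537] [ 0.3007 -0.1974  0.104 ]
[281.88644689  99.70622711] [  41   43 1365] [ 0.3322 -0.0737  0.104 ]
[386.42310822 105.31570382] [  41   43 1229] [0.337  0.0216 0.104 ]
[ 56.91007584 183.21776815] [ 37  34 923] [ 0.4105 -0.2995  0.104 ]
[307.51407129 199.20637899] [  38   36 1066] [ 0.4272 -0.0511  0.104 ]
[249.1462141  283.55874674] [ 34  30 766] [ 0.5264 -0.1171  0.104 ]
[515.43296328 284.69086251] [  87   17 1171] [0.5279 0.1809 0.104 ]
```

Request:
servo_tool:
  twist:
    - [0,0,0]
    - [0,0,0]
    - [0,0,0]
    - [0,0,0]
    - [0,0,0]
    - [0,0,0]
    - [0,0,0]
    - [0,0,0]
  xyz:
    - [1,-0.6,0]
    - [0,0,-3]
    - [0,0,-4]
    - [0,0,-4]
    - [0,0,-3]
    - [0,0,-1.5]
    - [0,0,-1]
    - [0,0,0]
  fingers: [1,1,1,1,1,1,1,1]

```text
time: 3.65
tool_pos: [0.4282, -0.0487, 0.0389]
tool_rot: [-0.5, 0.5, -0.5, -0.5]
contact_force: [0.2, 0.7, -0.2]
gripper_width: 1.0
```

Request:
servo_tool:
  twist:
    - [0,0,0]
    - [0,0,0]
    - [0,0,0]
    - [0,0,0]
    - [0,0,0]
    - [0,0,0]
    - [0,0,0]
    - [0,0,0]
  xyz:
    - [0,0,0]
    - [0,0,0]
    - [0,0,0]
    - [0,0,0]
    - [0,0,0]
    - [0,0,0]
    - [0,0,0]
    - [0,0,0]
  fingers: [0.8,0.7,0.6,0.5,0.4,0.3,0.2,0.2]

```text
time: 4.65
tool_pos: [0.429, -0.0491, 0.0403]
tool_rot: [-0.5, 0.501, -0.5, -0.499]
contact_force: [-1.5, -0.4, 5.9]
gripper_width: 0.601
```

Request:
servo_tool:
  twist:
    - [0,0,0]
    - [0,0,0]
    - [0,0,0]
    - [0,0,0]
    - [0,0,0]
    - [0,0,0]
  xyz:
    - [0,0,1]
    - [0,0,2]
    - [0,0,3]
    - [0,0,4]
    - [0,0,3]
    - [0,0,0]
  fingers: [0,0,0,0,0,0]

```text
time: 5.4
tool_pos: [0.4294, -0.0491, 0.1713]
tool_rot: [-0.501, 0.502, -0.499, -0.498]
contact_force: [0.6, -0.7, -2.7]
gripper_width: 0.598
```

```bash
python3 - <<'E'
from h import *
s=manip.state();im=vision.grab_frame("wrist");cv2.imwrite("pics/w2.png",im[:,:,::-1]);print(s["tool_pos"],s["contact_force"],s["gripper_width"])
cv2.imwrite("pics/s2.png",vision.grab_frame("side")[:,:,::-1])
E
```

```text
[ 0.42939957 -0.04912977  0.1712872 ] [ 0.61926969 -0.70584941 -2.66354408] 0.5982555899926362
```

View pics/s2.png

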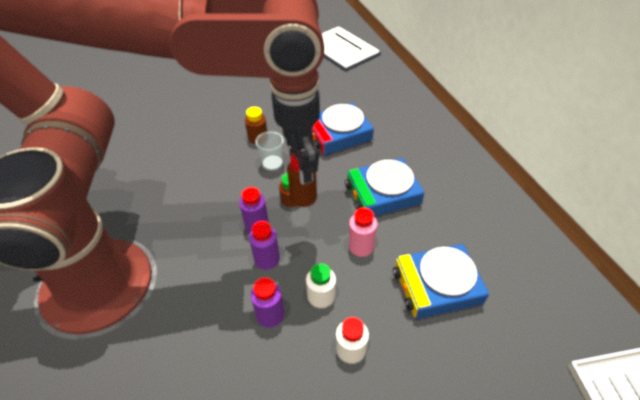

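View pics/w2.png

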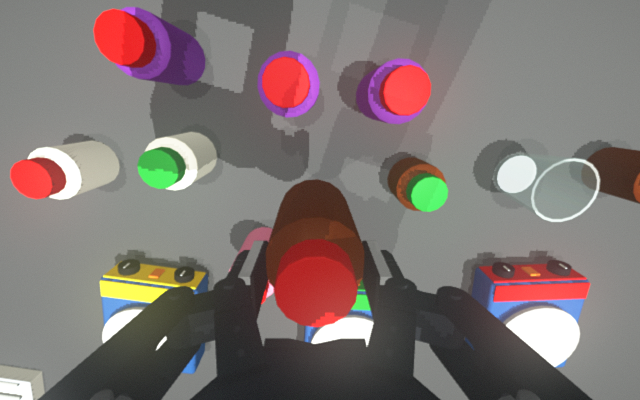

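The red jar is lifted and hangs straight, with its cap at (317,283) in the wrist view.

```bash
python3 - <<'E'
from h import *
s=manip.state();print(toplane("wrist",317,283,.235,s),s["tool_pos"])
E
```

```text
[ 0.41935177 -0.04890971  0.235     ] [ 0.42717729 -0.04849385  0.16739422]
```

Request:
servo_tool:
  twist:
    - [0,0,0]
    - [0,0,0]
    - [0,0,0]
    - [0,0,0]
    - [0,0,0]
    - [0,0,0]
    - [0,0,0]
    - [0,0,0]
  xyz:
    - [2,3,0]
    - [3,4,0]
    - [3,4,0]
    - [3,4,0]
    - [3,4,0]
    - [3,4,0]
    - [3,4,0]
    - [0,0,0]
  fingers: [0,0,0,0,0,0,0,0]

```text
time: 6.5
tool_pos: [0.6272, 0.2233, 0.1642]
tool_rot: [0.498, -0.5, 0.501, 0.502]
contact_force: [-0.6, -0.2, -2.9]
gripper_width: 0.601
```

```bash
python3 - <<'E'
from h import *
s=manip.state();im=vision.grab_frame("top");cv2.imwrite("pics/t3.png",im[:,:,::-1]);print(s["tool_pos"],s["contact_force"],s["gripper_width"])
cv2.imwrite("pics/w3.png",vision.grab_frame("wrist")[:,:,::-1])
E
```

```text
[0.62717199 0.22330993 0.16419663] [-0.57785258 -0.2108054  -2.89479624] 0.601121723722166
```

View pics/w3.png

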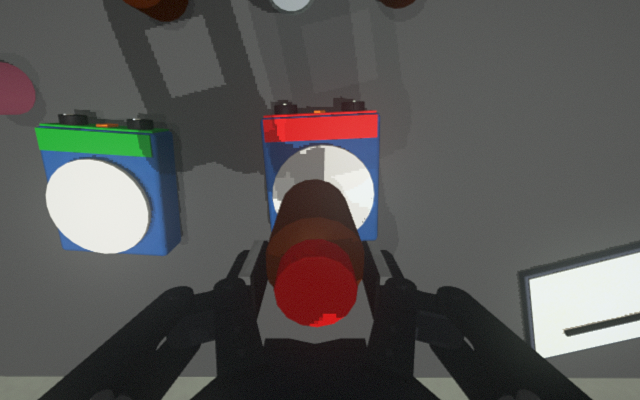

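Request:
servo_tool:
  twist:
    - [0,0,0]
    - [0,0,0]
    - [0,0,0]
    - [0,0,0]
  xyz:
    - [0.8,0.8,0]
    - [0,0,-2]
    - [0,0,-2]
    - [0,0,0]
  fingers: [0,0,0,0]

```text
time: 7.1
tool_pos: [0.6332, 0.2283, 0.1242]
tool_rot: [0.498, -0.499, 0.502, 0.501]
contact_force: [0.8, -0.8, -3.9]
gripper_width: 0.598
```

```bash
python3 - <<'E'
from h import *
s=manip.state();print(s["tool_pos"],s["contact_force"],s["gripper_width"])
im=vision.grab_frame("side");cv2.imwrite("pics/s4.png",cv2.resize(im[40:180,250:450],None,fx=4,fy=4)[:,:,::-1])
im=vision.grab_frame("top");cv2.imwrite("pics/t4.png",cv2.resize(im[60:200,120:320],None,fx=4,fy=4)[:,:,::-1])
E
```

```text
[0.63321549 0.22828581 0.12424723] [ 0.75359355 -0.78028549 -3.93684217] 0.5979426826956747
```

View pics/s4.png

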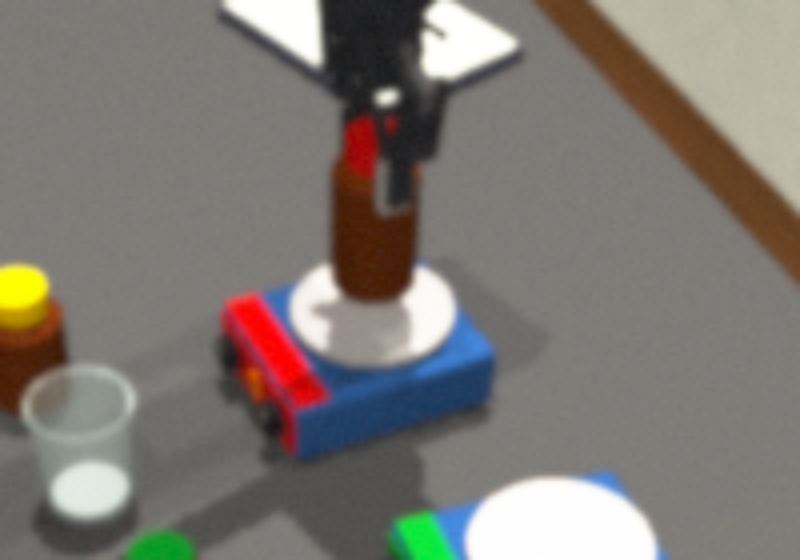

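View pics/t4.png

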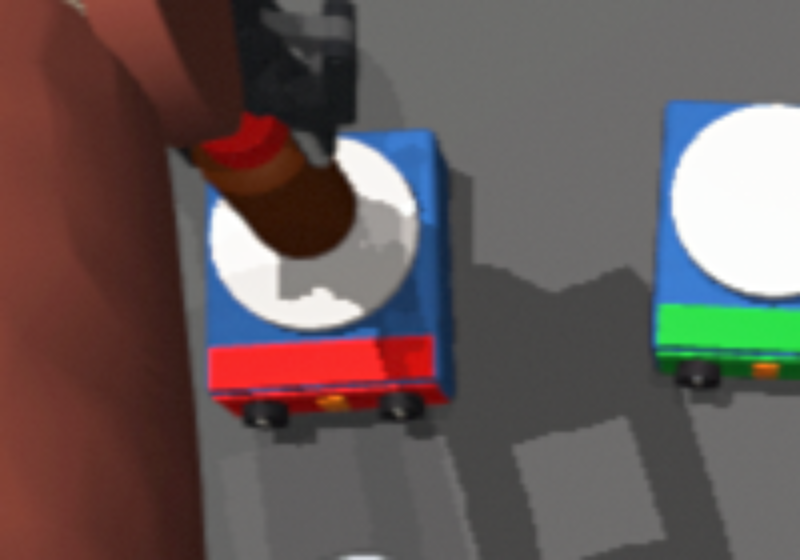

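```bash
cat >> h.py <<'E'
def proj(name,P,st=None):
    K,Rm,o=pose(name,st);c=(np.atleast_2d(P)-o)@Rm;return np.stack([K[0,2]+K[0,0]*c[:,0]/-c[:,2],K[1,2]-K[1,1]*c[:,1]/-c[:,2]],1)
def circ(x,y,z,r):
    t=np.linspace(0,6.283,120);return np.stack([x+r*np.cos(t),y+r*np.sin(t),0*t+z],1)
E
python3 - <<'E'
from h import *
for z in (.07,.075,.08,.085):
    p=proj("side",circ(.633,.2285,z,.027)); print(z,(p[:,0].min()-250)*4,(p[:,0].max()-250)*4,(p[:,1].max()-40)*4)
    q=proj("top",circ(.633,.2285,z,.027)); print("  top",(q[:,0].max()-120)*4,(q[:,1].max()-60)*4)
p=proj("side",circ(.635,.231,.06,.052)); print((p.min(0)-[250,40])*4,(p.max(0)-[250,40])*4)
p=proj("top",circ(.635,.231,.06,.052)); print((p.min(0)-[120,60])*4,(p.max(0)-[120,60])*4)
E
```

```text
0.07 325.32142022433845 410.8813846552034 324.4558254103402
  top 366.3737698721502 276.11754943544395
0.075 325.3208523652088 411.16004436362095 318.0729681020107
  top 363.9165103346529 272.59450832151697
0.08 325.32028079173847 411.4405288605358 311.64768943239943
  top 361.4270694282163 269.02496289769334
0.085 325.3197054673649 411.7228561291263 305.17956508403057
  top 358.90481079343454 265.4079862577233
[287.48910034 256.82729248] [450.95723931 359.83263565]
[209.55223575 133.22026213] [415.73742475 326.70678088]
```

Request:
servo_tool:
  twist:
    - [0,0,0]
    - [0,0,0]
    - [0,0,0]
    - [0,0,0]
  xyz:
    - [0.1,0.2,0]
    - [0,0,-1]
    - [0,0,-0.8]
    - [0,0,0]
  fingers: [0,0,0,0]

```text
time: 7.7
tool_pos: [0.6359, 0.231, 0.1089]
tool_rot: [0.499, -0.5, 0.501, 0.501]
contact_force: [0.7, -0.3, -2.8]
gripper_width: 0.597
```

Request:
servo_tool:
  twist:
    - [0,0,0]
    - [0,0,0]
    - [0,0,0]
  xyz:
    - [0,0,-0.2]
    - [0,0,-0.2]
    - [0,0,0]
  fingers: [0,0,0]

```text
time: 8.07
tool_pos: [0.6369, 0.2313, 0.1066]
tool_rot: [0.5, -0.5, 0.5, 0.5]
contact_force: [-0.9, -0.1, -3.6]
gripper_width: 0.599
```

Request:
servo_tool:
  twist:
    - [0,0,0]
    - [0,0,0]
    - [0,0,0]
  xyz:
    - [-0.1,0,-0.2]
    - [0,0,-0.2]
    - [0,0,0]
  fingers: [0,0,0]

```text
time: 8.45
tool_pos: [0.6357, 0.2312, 0.1024]
tool_rot: [0.5, -0.5, 0.5, 0.5]
contact_force: [-0.2, -0.8, -3.0]
gripper_width: 0.602
```

Request:
servo_tool:
  twist:
    - [0,0,0]
    - [0,0,0]
    - [0,0,0]
  xyz:
    - [0,0,-0.1]
    - [0,0,-0.1]
    - [0,0,0]
  fingers: [0,0,0]

```text
time: 8.82
tool_pos: [0.6359, 0.2313, 0.1006]
tool_rot: [0.5, -0.5, 0.5, 0.5]
contact_force: [-0.1, -0.3, -2.8]
gripper_width: 0.599
```

Request:
servo_tool:
  twist:
    - [0,0,0]
    - [0,0,0]
    - [0,0,0]
  xyz:
    - [0,0,-0.1]
    - [0,0,0]
    - [0,0,0]
  fingers: [0,0,0]

```text
time: 9.2
tool_pos: [0.6363, 0.2313, 0.1004]
tool_rot: [-0.5, 0.5, -0.5, -0.5]
contact_force: [-0.7, -1.0, 1.0]
gripper_width: 0.601
```

Request:
servo_tool:
  twist:
    - [0,0,0]
    - [0,0,0]
    - [0,0,0]
  xyz:
    - [0,0,-0.1]
    - [0,0,0]
    - [0,0,0]
  fingers: [0,0,0]

```text
time: 9.57
tool_pos: [0.6367, 0.2313, 0.1004]
tool_rot: [-0.5, 0.5, -0.499, -0.5]
contact_force: [-1.6, -0.7, 4.7]
gripper_width: 0.602
```

Contact, so the jar is seated. Releasing slowly.

Request:
servo_tool:
  twist:
    - [0,0,0]
    - [0,0,0]
    - [0,0,0]
    - [0,0,0]
    - [0,0,0]
    - [0,0,0]
    - [0,0,0]
    - [0,0,0]
  xyz:
    - [0,0,0]
    - [0,0,0]
    - [0,0,0]
    - [0,0,0]
    - [0,0,0]
    - [0,0,0]
    - [0,0,0]
    - [0,0,0]
  fingers: [0.62,0.64,0.67,0.7,0.8,0.9,1,1]

```text
time: 10.58
tool_pos: [0.6359, 0.2313, 0.0987]
tool_rot: [-0.5, 0.5, -0.5, -0.5]
contact_force: [0.4, 0.7, -0.1]
gripper_width: 0.999
```

Request:
servo_tool:
  twist:
    - [0,0,0]
    - [0,0,0]
    - [0,0,0]
    - [0,0,0]
    - [0,0,0]
    - [0,0,0]
    - [0,0,0]
  xyz:
    - [0,0,1]
    - [0,0,2]
    - [0,0,3]
    - [0,0,4]
    - [0,0,4]
    - [0,0,4]
    - [0,0,0]
  fingers: [1,1,1,1,1,1,1]

```text
time: 11.45
tool_pos: [0.6382, 0.2319, 0.2867]
tool_rot: [0.503, -0.502, 0.496, 0.498]
contact_force: [0.9, -0.2, 0.4]
gripper_width: 1.0
```

Request:
servo_tool:
  twist:
    - [0,0,0]
    - [0,0,0]
    - [0,0,0]
    - [0,0,0]
    - [0,0,0]
    - [0,0,0]
    - [0,0,0]
  xyz:
    - [-3,1,0]
    - [-4,1.5,0]
    - [-4,1.5,0]
    - [-4,1.5,-2]
    - [-4,1.5,-3]
    - [-2,0.5,-2]
    - [0,0,0]
  fingers: [1,1,1,1,1,1,1]

```text
time: 12.32
tool_pos: [0.4238, 0.306, 0.2067]
tool_rot: [0.498, -0.5, 0.501, 0.501]
contact_force: [-0.0, -0.7, 0.2]
gripper_width: 0.996
```

```bash
python3 - <<'E'
from h import *
s=manip.state();im=vision.grab_frame("wrist");print(s["tool_pos"])
for c,z in (("yellow",.086),("green",.068)):
  for p,a in blobs(im,c): print(c,p,a,toplane("wrist",*p,z,s).round(4))
im2=vision.grab_frame("top");im3=vision.grab_frame("side")
cv2.imwrite("pics/m5.png",np.vstack([np.hstack([cv2.resize(im,(400,250)),cv2.resize(im2,(400,250))]),np.hstack([cv2.resize(im3[50:250,200:520],(400,250)),cv2.resize(im2[80:205,120:320],(400,250))])])[:,:,::-1])
E
```

```text
[0.42376053 0.30595676 0.20667612]
yellow [313.5 175.3] [ 36  35 257] [0.4131 0.3031 0.086 ]
green [108.2 190. ] [ 41  32 885] [0.4352 0.0678 0.068 ]
green [ 95.9 278.3] [ 84   7 189] [0.5521 0.0265 0.068 ]
green [ 90.4 289.1] [  86   19 1160] [0.5683 0.0157 0.068 ]
```

View pics/m5.png

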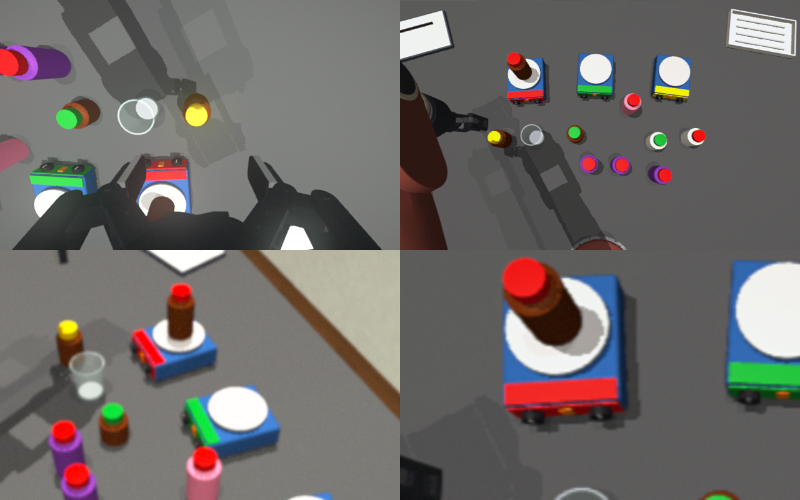

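The red jar stands upright on the red-fronted stirrer. The yellow amber jar is under the gripper, with its cap near wrist pixel (314,177). I refine both positions.

```bash
python3 - <<'E'
from h import *
def bl(n,im,lo,hi,z,s=None,S=150):
    h=cv2.cvtColor(im,cv2.COLOR_RGB2HSV)
    H=((h[...,0].astype(int)+90)%180)-90
    m=(H>=lo)&(H<=hi)&(h[...,1]>S)&(h[...,2]>150)
    k,l,st,c=cv2.connectedComponentsWithStats(m.astype(np.uint8))
    for i in range(1,k):
        if st[i,4]>150: print(n,c[i].round(1),st[i,2:],toplane(n,*c[i],z,s).round(4))
s=manip.state();bl("wrist",vision.grab_frame("wrist"),22,34,.086,s)
im=vision.grab_frame("top");bl("top",im,22,34,.086);bl("top",im,-5,5,.164)
im=vision.grab_frame("side");bl("side",im,22,34,.086);bl("side",im,-5,5,.164)
E
```

```text
wrist [313.2 179. ] [  36   37 1007] [0.422  0.3034 0.086 ]
top [434.8 145.3] [ 54  17 544] [ 0.5601 -0.2406  0.086 ]
top [150.1 218.1] [ 21  19 294] [0.427  0.3058 0.086 ]
top [181.6  93.3] [ 22  20 346] [0.6378 0.2313 0.164 ]
top [200.  150.3] [ 56  14 565] [0.5327 0.1957 0.164 ]
top [373.9 159. ] [ 20  19 302] [ 0.5123 -0.1037  0.164 ]
top [478.7 216.7] [ 20  19 300] [ 0.4084 -0.277   0.164 ]
top [301.9 261.9] [ 21  21 320] [0.3398 0.0239 0.164 ]
top [354.7 264. ] [ 20  21 326] [ 0.3345 -0.0628  0.164 ]
top [424. 280.] [ 21  21 336] [ 0.306  -0.1756  0.164 ]
side [254.1 113.4] [ 15  14 182] [0.4246 0.297  0.086 ]
side [412.  281.5] [ 33  60 783] [ 0.5516 -0.2751  0.086 ]
side [344.5  83.1] [ 16  15 179] [0.6359 0.2247 0.164 ]
side [317.3 127.9] [ 25  31 295] [0.5168 0.0963 0.164 ]
side [250.3 194.3] [ 20  18 267] [ 0.3323 -0.034   0.164 ]
side [363.2 217.1] [ 20  21 317] [ 0.5033 -0.1639  0.164 ]
side [261.5 230.1] [ 20  18 281] [ 0.3272 -0.1229  0.164 ]
side [264.1 287.4] [ 22  23 379] [ 0.2983 -0.2343  0.164 ]
side [352.4 328.4] [ 20  24 409] [ 0.3987 -0.35    0.164 ]
```

```bash
python3 - <<'E'
from h import *
s=manip.state();print(s["joint_pos"].round(3))
im=vision.grab_frame("wrist")
for n in ("top","side"):
    vision.grab_frame(n);print(n,vision.spot_in(n,"beaker"))
print("base",toplane("top",218,220,0.003),toplane("side",272,161.6,.003),"rim",toplane("top",212,216.5,.075))
im=vision.grab_frame("top");cv2.imwrite("pics/b6.png",cv2.resize(im[180:260,120:260],None,fx=5,fy=5)[:,:,::-1])
E
```

```text
[ 0.48  -0.193  1.835 -0.     1.497 -1.09 ]
top [{'extent': [211.7, 216.7, 40.7, 35.4], 'score': 0.74}]
side [{'extent': [270.3, 149.6, 29.2, 35.8], 'score': 0.79}]
base [0.4306573  0.19918952 0.003     ] [0.4324159  0.20114564 0.003     ] rim [0.42908354 0.19411409 0.075     ]
```

View pics/b6.png

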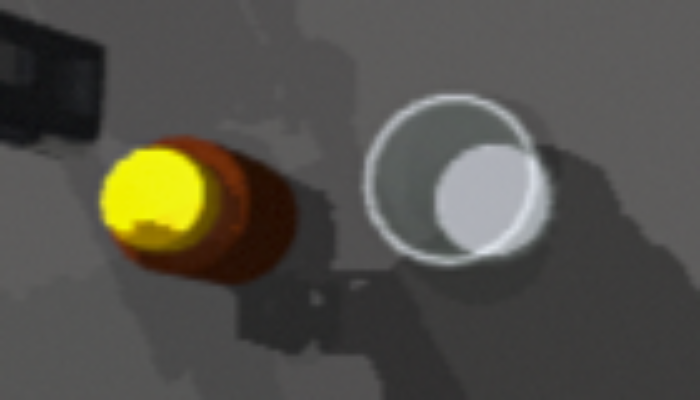

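The beaker edge is 18 mm from where the finger back would be, so I turn the jaws for more clearance.

Request:
servo_tool:
  twist:
    - [0,0,-0.15]
    - [0,0,-0.15]
    - [0,0,-0.15]
    - [0,0,-0.15]
    - [0,0,-0.15]
    - [0,0,-0.15]
    - [0,0,0]
  xyz:
    - [0,0,0]
    - [0,0,0]
    - [0,0,0]
    - [0,0,-2]
    - [0,0,-2]
    - [0,0,-2]
    - [0,0,0]
  fingers: [1,1,1,1,1,1,1]

```text
time: 13.8
tool_pos: [0.4247, 0.3056, 0.1467]
tool_rot: [0.666, -0.234, 0.669, 0.233]
contact_force: [-0.2, 0.2, -0.3]
gripper_width: 1.0
```

```bash
python3 - <<'E'
from h import *
s=manip.state();im=vision.grab_frame("wrist");print(s["tool_pos"])
h=cv2.cvtColor(im,cv2.COLOR_RGB2HSV)
m=(h[...,0]>=22)&(h[...,0]<=34)&(h[...,1]>150)&(h[...,2]>130)
k,l,st,c=cv2.connectedComponentsWithStats(m.astype(np.uint8))
for i in range(1,k):
    if st[i,4]>150: print(c[i].round(1),st[i,2:],toplane("wrist",*c[i],.086,s).round(4))
cv2.imwrite("pics/w6.png",im[:,:,::-1])
E
```

```text
[0.42468158 0.30560056 0.14671123]
[314.3 199.8] [  44   45 1507] [0.422  0.3051 0.086 ]
```

View pics/w6.png

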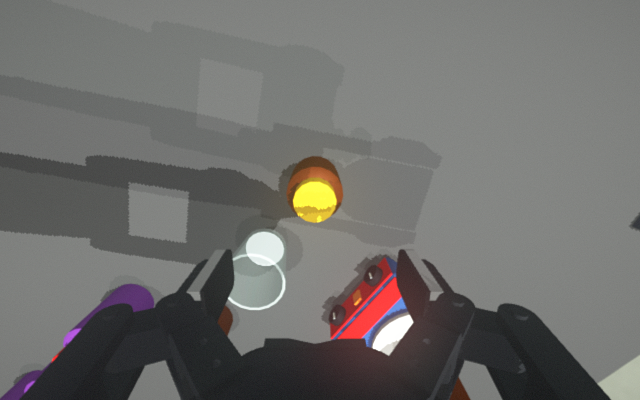

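Request:
servo_tool:
  twist:
    - [0,0,0]
    - [0,0,0]
    - [0,0,0]
    - [0,0,0]
    - [0,0,0]
    - [0,0,0]
  xyz:
    - [-0.1,0,-2]
    - [0,0,-3]
    - [0,0,-3]
    - [0,0,-3]
    - [0,0,-0.8]
    - [0,0,0]
  fingers: [1,1,1,1,1,1]

```text
time: 14.6
tool_pos: [0.4249, 0.3062, 0.0306]
tool_rot: [0.667, -0.233, 0.668, 0.233]
contact_force: [0.5, 0.4, 0.4]
gripper_width: 0.996
```

Request:
servo_tool:
  twist:
    - [0,0,0]
    - [0,0,0]
    - [0,0,0]
    - [0,0,0]
    - [0,0,0]
    - [0,0,0]
    - [0,0,0]
    - [0,0,0]
  xyz:
    - [0,0,0]
    - [0,0,0]
    - [0,0,0]
    - [0,0,0]
    - [0,0,0]
    - [0,0,0]
    - [0,0,0]
    - [0,0,0]
  fingers: [0.8,0.7,0.6,0.5,0.4,0.3,0.2,0]

```text
time: 15.6
tool_pos: [0.4245, 0.3057, 0.0337]
tool_rot: [0.666, -0.234, 0.669, 0.232]
contact_force: [-10.3, -6.3, 18.3]
gripper_width: 0.429
```

Request:
servo_tool:
  twist:
    - [0,0,0]
    - [0,0,0]
    - [0,0,0]
    - [0,0,0]
    - [0,0,0]
    - [0,0,0]
    - [0,0,0]
  xyz:
    - [0,0,1]
    - [0,0,2]
    - [0,0,3]
    - [0,0,4]
    - [0,0,4]
    - [0,0,1]
    - [0,0,0]
  fingers: [0,0,0,0,0,0,0]

```text
time: 16.48
tool_pos: [0.4248, 0.3062, 0.1801]
tool_rot: [0.668, -0.233, 0.668, 0.233]
contact_force: [-0.4, -0.0, -3.5]
gripper_width: 0.425
```

The opening of 0.425 doesn't match a 54 mm body, so I check.

```bash
python3 - <<'E'
from h import *
s=manip.state();im=vision.grab_frame("wrist");print(s["tool_pos"],s["gripper_width"],s["contact_force"])
im3=vision.grab_frame("side");im2=vision.grab_frame("top")
cv2.imwrite("pics/w7.png",im[:,:,::-1])
cv2.imwrite("pics/s7.png",np.hstack([cv2.resize(im3[50:190,180:320],(400,400),interpolation=2),cv2.resize(im2[130:270,70:210],(400,400),interpolation=2)])[:,:,::-1])
E
```

```text
[0.42477714 0.3062315  0.18014304] 0.42540385037743295 [-0.35688012 -0.01944777 -3.53253588]
```

View pics/w7.png

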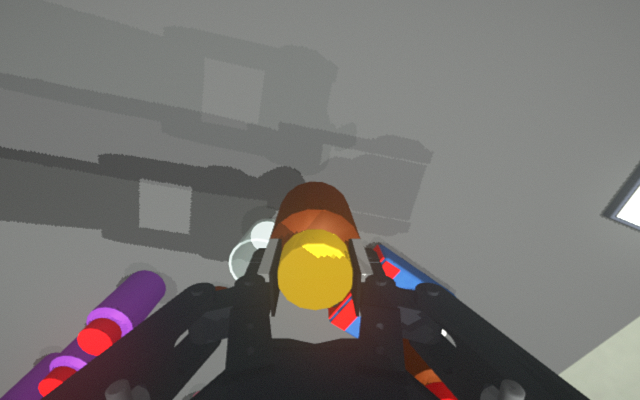

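View pics/s7.png

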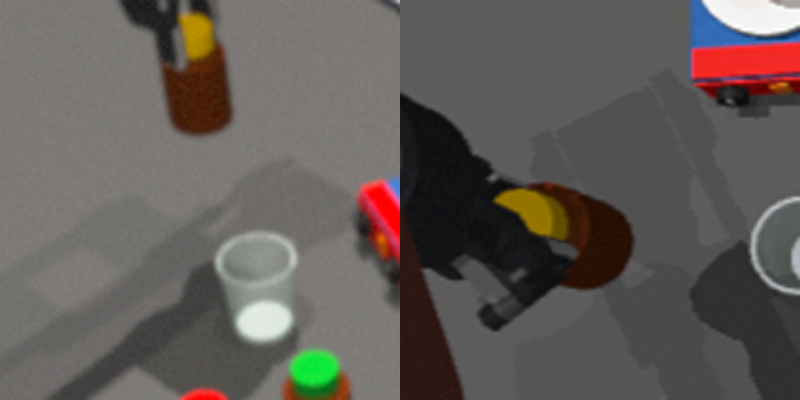

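```bash
python3 - <<'E'
from h import *
im3=vision.grab_frame("side");im2=vision.grab_frame("top");s=manip.state();im=vision.grab_frame("wrist")
out=[]
x,y=.4245,.306
for n,im,(r,c) in (("side",im3,(50,180)),("top",im2,(130,70))):
    k=400/140
    a=cv2.resize(im[r:r+140,c:c+140],(400,400),interpolation=2)
    for b,col in ((.146,(0,255,255)),):
        for z,rad in ((b,.027),(b+.062,.027),(b+.068,.019),(b+.086,.019)):
            p=proj(n,circ(x,y,z,rad)); p=((p+0.5-[c,r])*k).astype(np.int32); cv2.polylines(a,[p],True,col,1)
    out.append(a)
a=im.copy()
for z,rad in ((.146,.027),(.208,.027),(.232,.019)):
    cv2.polylines(a,[(proj("wrist",circ(x,y,z,rad),s)).astype(np.int32)],True,(0,255,255),1)
cv2.imwrite("pics/o8.png",np.hstack(out)[:,:,::-1]);cv2.imwrite("pics/o8w.png",a[150:350,200:440,::-1])
E
```

```text
(no output)
```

View pics/o8.png

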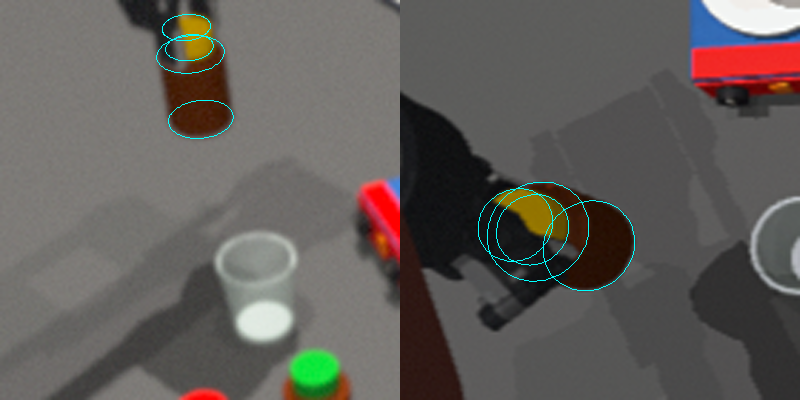

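View pics/o8w.png

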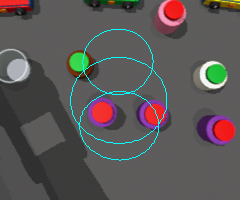

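The jar is held by cap and shoulder: the grasp slid up because the pads sit higher than assumed. The overlay shows it upright within about 2° and centred, with its base at z≈0.147, so I carry it as is and set it down by force.

Request:
servo_tool:
  twist:
    - [0,0,0]
    - [0,0,0]
    - [0,0,0]
    - [0,0,0]
    - [0,0,0]
    - [0,0,0]
    - [0,0,0]
    - [0,0,0]
  xyz:
    - [0.7,-2,0]
    - [1.5,-4,0]
    - [1.5,-4,0]
    - [1.5,-4,0]
    - [1.5,-4,0]
    - [1.5,-4,0]
    - [1.5,-4,0]
    - [1.5,-4,0]
  fingers: [0,0,0,0,0,0,0,0]

```text
time: 17.77
tool_pos: [0.537, 0.0049, 0.18]
tool_rot: [0.667, -0.233, 0.668, 0.233]
contact_force: [0.3, 0.5, -2.8]
gripper_width: 0.424
```

Request:
servo_tool:
  twist:
    - [0,0,0]
    - [0,0,0]
    - [0,0,0]
    - [0,0,0]
    - [0,0,0]
    - [0,0,0]
    - [0,0,0]
    - [0,0,0]
  xyz:
    - [1.5,-4,0]
    - [1.5,-4,0]
    - [1.5,-4,0]
    - [1.5,-4,0]
    - [1.5,-4,0]
    - [1.5,-4,0]
    - [1,-3,0]
    - [0,0,0]
  fingers: [0,0,0,0,0,0,0,0]

```text
time: 18.77
tool_pos: [0.6367, -0.2658, 0.1792]
tool_rot: [0.668, -0.232, 0.668, 0.232]
contact_force: [-0.6, 0.8, -3.3]
gripper_width: 0.424
```

Request:
servo_tool:
  twist:
    - [0,0,0]
    - [0,0,0]
    - [0,0,0]
    - [0,0,0]
    - [0,0,0]
  xyz:
    - [0,0,-2]
    - [0,0,-2]
    - [0,0,-2]
    - [0,0,-1]
    - [0,0,0]
  fingers: [0,0,0,0,0]

```text
time: 19.4
tool_pos: [0.6362, -0.2631, 0.109]
tool_rot: [0.667, -0.232, 0.668, 0.234]
contact_force: [-0.2, -0.3, -1.5]
gripper_width: 0.427
```

```bash
python3 - <<'E'
from h import *
s=manip.state();print(s["tool_pos"],s["contact_force"])
im3=vision.grab_frame("side");im2=vision.grab_frame("top")
out=[];x,y,z0=s["tool_pos"];b=z0-.033
for n,im,(r,c) in (("side",im3,(180,370)),("top",im2,(70,370))):
    k=4
    a=cv2.resize(im[r:r+140,c:c+100],(400,560),interpolation=2)
    for z,rad in ((b,.027),(b+.062,.027),(b+.086,.019)):
        p=proj(n,circ(x,y,z,rad)); p=((p+0.5-[c,r])*k).astype(np.int32); cv2.polylines(a,[p],True,(0,255,255),1)
    p=proj(n,circ(.637,-.2655,.06,.052)); p=((p+0.5-[c,r])*k).astype(np.int32); cv2.polylines(a,[p],True,(255,0,255),1)
    out.append(a)
cv2.imwrite("pics/o9.png",np.hstack(out)[:,:,::-1])
E
```

```text
[ 0.63615132 -0.26305703  0.10903314] [-0.20784865 -0.29448963 -1.54560428]
```

View pics/o9.png

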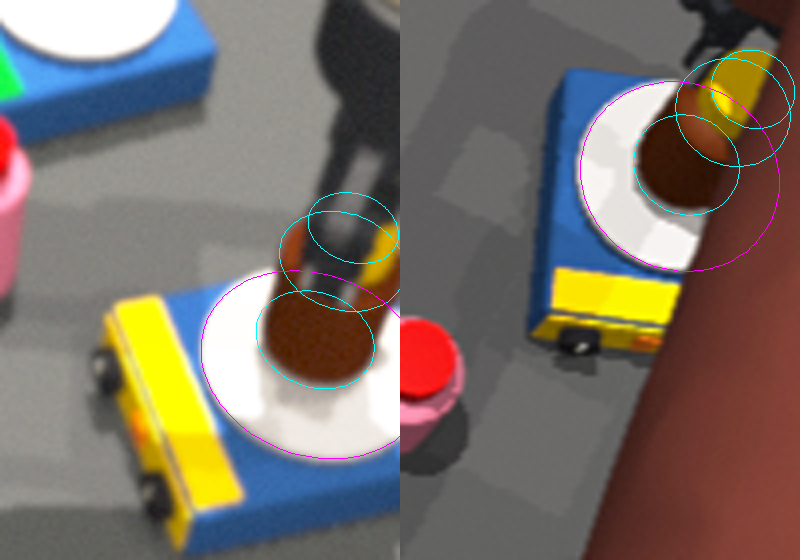

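Request:
servo_tool:
  twist:
    - [0,0,0]
    - [0,0,0]
    - [0,0,0]
    - [0,0,0]
  xyz:
    - [0,-0.2,-0.5]
    - [0,0,-0.4]
    - [0,0,-0.2]
    - [0,0,0]
  fingers: [0,0,0,0]

```text
time: 20.0
tool_pos: [0.6367, -0.2657, 0.0994]
tool_rot: [0.668, -0.233, 0.668, 0.233]
contact_force: [-0.6, -0.8, -3.0]
gripper_width: 0.426
```

Request:
servo_tool:
  twist:
    - [0,0,0]
    - [0,0,0]
    - [0,0,0]
  xyz:
    - [0,0,-0.1]
    - [0,0,-0.1]
    - [0,0,0]
  fingers: [0,0,0]

```text
time: 20.38
tool_pos: [0.6369, -0.2657, 0.0976]
tool_rot: [0.668, -0.233, 0.668, 0.233]
contact_force: [0.9, 0.3, -4.0]
gripper_width: 0.422
```

Request:
servo_tool:
  twist:
    - [0,0,0]
    - [0,0,0]
    - [0,0,0]
  xyz:
    - [0,0,-0.1]
    - [0,0,-0.1]
    - [0,0,0]
  fingers: [0,0,0]

```text
time: 20.75
tool_pos: [0.6368, -0.2657, 0.0955]
tool_rot: [0.668, -0.233, 0.668, 0.233]
contact_force: [0.5, -0.0, -2.5]
gripper_width: 0.422
```

Request:
servo_tool:
  twist:
    - [0,0,0]
    - [0,0,0]
    - [0,0,0]
  xyz:
    - [0,0,-0.1]
    - [0,0,0]
    - [0,0,0]
  fingers: [0,0,0]

```text
time: 21.12
tool_pos: [0.6369, -0.2657, 0.0947]
tool_rot: [0.668, -0.233, 0.668, 0.233]
contact_force: [-0.7, -0.1, -2.8]
gripper_width: 0.422
```

Request:
servo_tool:
  twist:
    - [0,0,0]
    - [0,0,0]
    - [0,0,0]
  xyz:
    - [0,0,-0.1]
    - [0,0,0]
    - [0,0,0]
  fingers: [0,0,0]

```text
time: 21.5
tool_pos: [0.637, -0.2658, 0.0938]
tool_rot: [0.668, -0.233, 0.668, 0.233]
contact_force: [-0.0, 0.2, -2.9]
gripper_width: 0.425
```

Request:
servo_tool:
  twist:
    - [0,0,0]
    - [0,0,0]
    - [0,0,0]
  xyz:
    - [0,0,-0.1]
    - [0,0,0]
    - [0,0,0]
  fingers: [0,0,0]

```text
time: 21.88
tool_pos: [0.6372, -0.266, 0.0937]
tool_rot: [0.668, -0.233, 0.668, 0.233]
contact_force: [-1.5, -0.2, 3.5]
gripper_width: 0.425
```

Request:
servo_tool:
  twist:
    - [0,0,0]
    - [0,0,0]
    - [0,0,0]
  xyz:
    - [0,0,-0.1]
    - [0,0,0]
    - [0,0,0]
  fingers: [0,0,0]

```text
time: 22.25
tool_pos: [0.6373, -0.2662, 0.0936]
tool_rot: [0.668, -0.233, 0.668, 0.232]
contact_force: [-3.3, 0.3, 7.0]
gripper_width: 0.419
```

Request:
servo_tool:
  twist:
    - [0,0,0]
    - [0,0,0]
    - [0,0,0]
    - [0,0,0]
    - [0,0,0]
    - [0,0,0]
    - [0,0,0]
    - [0,0,0]
  xyz:
    - [0,0,0]
    - [0,0,0]
    - [0,0,0]
    - [0,0,0]
    - [0,0,0]
    - [0,0,0]
    - [0,0,0]
    - [0,0,0]
  fingers: [0.44,0.46,0.5,0.6,0.7,0.8,0.9,1]

```text
time: 23.25
tool_pos: [0.6368, -0.2657, 0.0915]
tool_rot: [0.668, -0.233, 0.668, 0.233]
contact_force: [-0.2, -1.0, -0.7]
gripper_width: 1.0
```

Request:
servo_tool:
  twist:
    - [0,0,0]
    - [0,0,0]
    - [0,0,0]
    - [0,0,0]
    - [0,0,0]
    - [0,0,0]
    - [0,0,0]
  xyz:
    - [0,0,0]
    - [0,0,2]
    - [0,0,3]
    - [0,0,4]
    - [0,0,4]
    - [0,0,4]
    - [0,0,0]
  fingers: [1,1,1,1,1,1,1]

```text
time: 24.12
tool_pos: [0.6391, -0.2669, 0.2695]
tool_rot: [0.67, -0.236, 0.665, 0.23]
contact_force: [-0.0, 0.3, 0.4]
gripper_width: 0.998
```

Request:
servo_tool:
  twist:
    - [0,0,0.1]
    - [0,0,0.1]
    - [0,0,0.1]
    - [0,0,0.1]
    - [0,0,0.1]
    - [0,0,0.1]
    - [0,0,0.1]
    - [0,0,0.1]
  xyz:
    - [-1,2,0]
    - [-2,4,0]
    - [-3,4,0]
    - [-3,5,0]
    - [-3,5,0]
    - [-3,5,0]
    - [-3,5,-2]
    - [-2.5,3,-4]
  fingers: [1,1,1,1,1,1,1,1]

```text
time: 25.12
tool_pos: [0.4318, 0.066, 0.203]
tool_rot: [0.525, -0.477, 0.522, 0.475]
contact_force: [0.8, 0.3, -0.3]
gripper_width: 0.998
```

Request:
servo_tool:
  twist:
    - [0,0,0.1]
    - [0,0,0]
  xyz:
    - [0,0,-1]
    - [0,0,0]
  fingers: [1,1]

```text
time: 25.38
tool_pos: [0.4307, 0.0647, 0.1904]
tool_rot: [0.499, -0.499, 0.501, 0.501]
contact_force: [0.8, -0.3, 0.7]
gripper_width: 1.0
```

```bash
python3 - <<'E'
from h import *
def bl(n,im,lo,hi,z,s=None,S=150):
    h=cv2.cvtColor(im,cv2.COLOR_RGB2HSV)
    H=((h[...,0].astype(int)+90)%180)-90
    m=(H>=lo)&(H<=hi)&(h[...,1]>S)&(h[...,2]>110)
    k,l,st,c=cv2.connectedComponentsWithStats(m.astype(np.uint8))
    for i in range(1,k):
        if st[i,4]>150: print(n,z,c[i].round(1),st[i,2:],toplane(n,*c[i],z,s).round(4))
s=manip.state();im=vision.grab_frame("wrist");print(s["tool_pos"]);bl("wrist",im,45,75,.068,s)
im2=vision.grab_frame("top");bl("top",im2,22,34,.146);bl("top",im2,45,75,.068)
im3=vision.grab_frame("side");bl("side",im3,22,34,.146);bl("side",im3,45,75,.068)
cv2.imwrite("pics/m10.png",np.vstack([np.hstack([cv2.resize(im,(400,250)),cv2.resize(im2,(400,250))]),np.hstack([cv2.resize(im3[50:350,180:520],(400,300)),cv2.resize(im2[60:240,340:500],(400,300))])])[:,:,::-1])
E
```

```text
[0.4307144  0.06465022 0.19042233]
wrist 0.068 [ 52.3 164.3] [  39   37 1086] [ 0.4088 -0.2132  0.068 ]
wrist 0.068 [316.8 188.3] [ 35  33 905] [0.4349 0.0656 0.068 ]
wrist 0.068 [269.6 293.1] [  80   19 1105] [0.5685 0.008  0.068 ]
top 0.146 [454.3  96.4] [ 23  22 387] [ 0.6347 -0.2627  0.146 ]
top 0.146 [434.8 145.3] [ 54  17 553] [ 0.5411 -0.2187  0.146 ]
top 0.146 [431.8 153.6] [ 57  11 178] [ 0.5257 -0.212   0.146 ]
top 0.068 [280.3 214.3] [ 19  15 167] [0.4317 0.0651 0.068 ]
top 0.068 [416.  223.4] [ 19  18 279] [ 0.4086 -0.1974  0.068 ]
side 0.146 [457.5 245.2] [ 23  23 428] [ 0.6349 -0.2702  0.146 ]
side 0.146 [411.5 282.5] [ 33  62 846] [ 0.5249 -0.3056  0.146 ]
side 0.068 [360.7 187.4] [ 27  38 433] [ 0.5714 -0.0172  0.068 ]
side 0.068 [289.8 179.3] [ 17  14 178] [0.4371 0.0649 0.068 ]
side 0.068 [320.1 273.1] [ 19  20 300] [ 0.4103 -0.186   0.068 ]
```

View pics/m10.png

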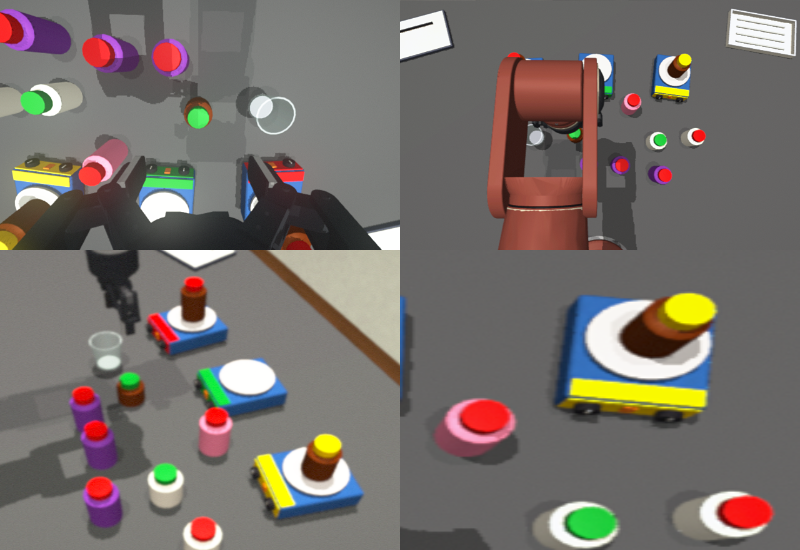

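The yellow jar stands upright and centred at about (0.635,-0.266). The green amber jar is under the gripper at wrist (317,188). I grasp this one lower.

Request:
servo_tool:
  twist:
    - [0,0,0]
    - [0,0,0]
    - [0,0,0]
    - [0,0,0]
    - [0,0,0]
    - [0,0,0]
    - [0,0,0]
    - [0,0,0]
  xyz:
    - [0.5,0.1,-2]
    - [0,0,-4]
    - [0,0,-4]
    - [0,0,-4]
    - [0,0,-2]
    - [0,0,-1]
    - [0,0,-0.6]
    - [0,0,0]
  fingers: [1,1,1,1,1,1,1,1]

```text
time: 26.52
tool_pos: [0.4376, 0.0651, 0.0163]
tool_rot: [0.5, -0.5, 0.5, 0.5]
contact_force: [-0.5, -0.4, 0.7]
gripper_width: 0.999
```

Request:
servo_tool:
  twist:
    - [0,0,0]
    - [0,0,0]
  xyz:
    - [0,0,0]
    - [0,0,0]
  fingers: [1,1]

```text
time: 26.78
tool_pos: [0.4376, 0.0653, 0.0165]
tool_rot: [-0.5, 0.5, -0.5, -0.5]
contact_force: [-0.0, 0.1, -0.1]
gripper_width: 1.002
```

Request:
servo_tool:
  twist:
    - [0,0,0]
    - [0,0,0]
    - [0,0,0]
  xyz:
    - [-0.1,0,-0.7]
    - [0,0,-0.5]
    - [0,0,0]
  fingers: [1,1,1]

```text
time: 27.15
tool_pos: [0.4352, 0.0653, 0.0028]
tool_rot: [0.5, -0.5, 0.5, 0.5]
contact_force: [-0.7, 0.7, 0.5]
gripper_width: 0.996
```

Request:
servo_tool:
  twist:
    - [0,0,0]
    - [0,0,0]
    - [0,0,0]
    - [0,0,0]
    - [0,0,0]
    - [0,0,0]
  xyz:
    - [0,0,0]
    - [0,0,0]
    - [0,0,0]
    - [0,0,0]
    - [0,0,0]
    - [0,0,0]
  fingers: [0.8,0.7,0.6,0.5,0.5,0.5]

```text
time: 27.9
tool_pos: [0.4363, 0.0655, 0.0047]
tool_rot: [0.5, -0.5, 0.5, 0.5]
contact_force: [-3.4, 1.3, 5.6]
gripper_width: 0.602
```

Body grasp: the width of 0.60 matches the red jar.

Request:
servo_tool:
  twist:
    - [0,0,0]
    - [0,0,0]
    - [0,0,0]
    - [0,0,0]
    - [0,0,0]
    - [0,0,0]
    - [0,0,0]
    - [0,0,0]
  xyz:
    - [0,0,0]
    - [0,0,1]
    - [0,0,2]
    - [0,0,3]
    - [0,0,4]
    - [0,0,3]
    - [0,0,1]
    - [0,0,0]
  fingers: [0.2,0.2,0,0,0,0,0,0]

```text
time: 28.9
tool_pos: [0.436, 0.0652, 0.1437]
tool_rot: [-0.5, 0.5, -0.5, -0.5]
contact_force: [-0.5, 0.5, -1.9]
gripper_width: 0.602
```

```bash
python3 - <<'E'
from h import *
s=manip.state();print(s["tool_pos"],s["contact_force"],s["gripper_width"])
im3=vision.grab_frame("side");im=vision.grab_frame("wrist")
x,y,z0=s["tool_pos"];b=z0-.0047;n="side";r,c,k=90,230,4
a=cv2.resize(im3[r:r+140,c:c+100],(400,560),interpolation=2)
for z,rad in ((b,.027),(b+.044,.027),(b+.068,.019)):
    p=proj(n,circ(x,y,z,rad)); p=((p+0.5-[c,r])*k).astype(np.int32); cv2.polylines(a,[p],True,(0,255,255),1)
cv2.imwrite("pics/o11.png",np.hstack([a,cv2.resize(im[100:380,220:420],(400,560))])[:,:,::-1])
E
```

```text
[0.43596789 0.06521317 0.14369152] [-0.48173397  0.50803579 -1.89250721] 0.602365806655644
```

View pics/o11.png

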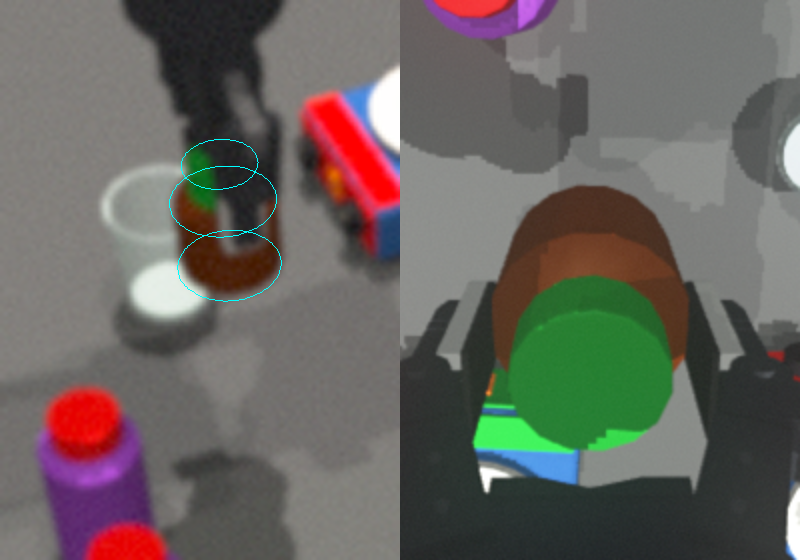

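Held well and upright. Carry it to the green stirrer.

Request:
servo_tool:
  twist:
    - [0,0,0]
    - [0,0,0]
    - [0,0,0]
    - [0,0,0]
    - [0,0,0]
    - [0,0,0]
    - [0,0,0]
    - [0,0,0]
  xyz:
    - [2.3,-0.9,0]
    - [4,-1,0]
    - [4,-1,0]
    - [4,-1,0]
    - [4,-1,0]
    - [3,-1,0]
    - [0,-1,0]
    - [0,0,0]
  fingers: [0,0,0,0,0,0,0,0]

```text
time: 30.0
tool_pos: [0.6475, -0.0042, 0.1417]
tool_rot: [0.499, -0.499, 0.501, 0.501]
contact_force: [0.5, -0.1, -2.0]
gripper_width: 0.601
```

Request:
servo_tool:
  twist:
    - [0,0,0]
    - [0,0,0]
    - [0,0,0]
    - [0,0,0]
  xyz:
    - [0,0,-2]
    - [0,0,-2]
    - [0,0,-1.5]
    - [0,0,0]
  fingers: [0,0,0,0]

```text
time: 30.5
tool_pos: [0.647, -0.0033, 0.0858]
tool_rot: [0.499, -0.499, 0.501, 0.501]
contact_force: [-0.0, -0.0, -2.4]
gripper_width: 0.599
```

```bash
python3 - <<'E'
from h import *
s=manip.state();print(s["tool_pos"],s["contact_force"])
im3=vision.grab_frame("side");im2=vision.grab_frame("top")
out=[];x,y,z0=s["tool_pos"];b=z0-.0047
for n,im,(r,c) in (("side",im3,(100,340)),("top",im2,(60,270))):
    k=4
    a=cv2.resize(im[r:r+140,c:c+100],(400,560),interpolation=2)
    for z,rad in ((b,.027),(b+.044,.027),(b+.068,.019)):
        p=proj(n,circ(x,y,z,rad)); p=((p+0.5-[c,r])*k).astype(np.int32); cv2.polylines(a,[p],True,(0,255,255),1)
    p=proj(n,circ(.649,-.0036,.06,.052)); p=((p+0.5-[c,r])*k).astype(np.int32); cv2.polylines(a,[p],True,(255,0,255),1)
    out.append(a)
cv2.imwrite("pics/o12.png",np.hstack(out)[:,:,::-1])
E
```

```text
[ 0.64698852 -0.00331669  0.08578978] [-1.77337954e-03 -4.94441575e-02 -2.38231948e+00]
```

View pics/o12.png

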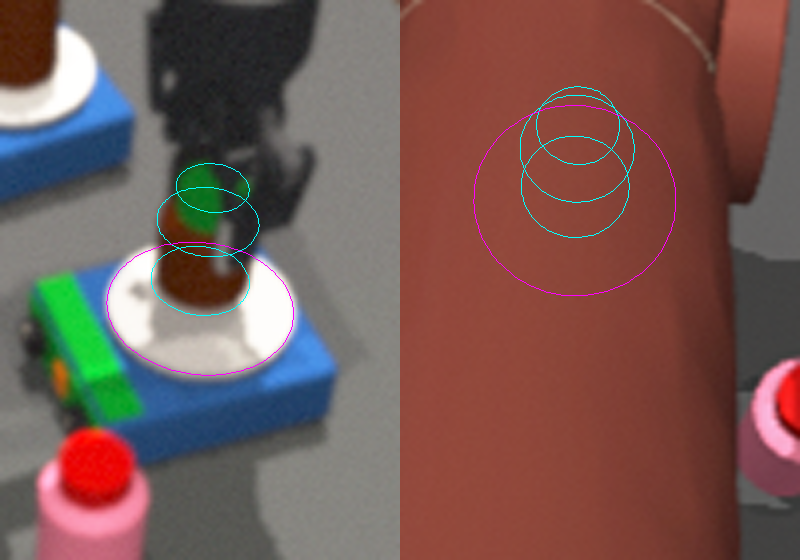

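Request:
servo_tool:
  twist:
    - [0,0,0]
    - [0,0,0]
    - [0,0,0]
    - [0,0,0]
  xyz:
    - [0.1,0,-0.6]
    - [0,0,-0.5]
    - [0,0,-0.2]
    - [0,0,0]
  fingers: [0,0,0,0]

```text
time: 31.1
tool_pos: [0.6497, -0.0037, 0.0754]
tool_rot: [0.5, -0.5, 0.5, 0.5]
contact_force: [-0.3, 0.6, -1.8]
gripper_width: 0.6
```

Request:
servo_tool:
  twist:
    - [0,0,0]
    - [0,0,0]
    - [0,0,0]
  xyz:
    - [0,0,-0.1]
    - [0,0,-0.1]
    - [0,0,0]
  fingers: [0,0,0]

```text
time: 31.48
tool_pos: [0.6499, -0.0037, 0.0736]
tool_rot: [0.5, -0.5, 0.5, 0.5]
contact_force: [-0.1, 0.3, -1.3]
gripper_width: 0.598
```

Request:
servo_tool:
  twist:
    - [0,0,0]
    - [0,0,0]
    - [0,0,0]
  xyz:
    - [0,0,-0.1]
    - [0,0,-0.1]
    - [0,0,0]
  fingers: [0,0,0]

```text
time: 31.85
tool_pos: [0.6498, -0.0037, 0.0715]
tool_rot: [0.5, -0.5, 0.5, 0.5]
contact_force: [-0.5, 0.7, -1.9]
gripper_width: 0.6
```

Request:
servo_tool:
  twist:
    - [0,0,0]
    - [0,0,0]
    - [0,0,0]
  xyz:
    - [0,0,-0.2]
    - [0,0,-0.2]
    - [0,0,0]
  fingers: [0,0,0]

```text
time: 32.22
tool_pos: [0.6497, -0.0037, 0.0673]
tool_rot: [0.5, -0.5, 0.5, 0.5]
contact_force: [-0.2, 0.5, -1.6]
gripper_width: 0.597
```

Request:
servo_tool:
  twist:
    - [0,0,0]
    - [0,0,0]
    - [0,0,0]
  xyz:
    - [0,0,-0.1]
    - [0,0,-0.1]
    - [0,0,0]
  fingers: [0,0,0]

```text
time: 32.6
tool_pos: [0.6498, -0.0037, 0.0656]
tool_rot: [0.5, -0.5, 0.5, 0.5]
contact_force: [-0.9, 0.5, -1.7]
gripper_width: 0.597
```

Request:
servo_tool:
  twist:
    - [0,0,0]
    - [0,0,0]
  xyz:
    - [0,0,-0.1]
    - [0,0,0]
  fingers: [0,0]

```text
time: 32.85
tool_pos: [0.65, -0.0038, 0.0648]
tool_rot: [-0.5, 0.5, -0.5, -0.5]
contact_force: [0.8, -0.6, -1.8]
gripper_width: 0.603
```

Request:
servo_tool:
  twist:
    - [0,0,0]
    - [0,0,0]
  xyz:
    - [0,0,-0.1]
    - [0,0,0]
  fingers: [0,0]

```text
time: 33.1
tool_pos: [0.6501, -0.0038, 0.0647]
tool_rot: [-0.5, 0.5, -0.5, -0.5]
contact_force: [-3.5, 0.0, 4.5]
gripper_width: 0.601
```

Request:
servo_tool:
  twist:
    - [0,0,0]
    - [0,0,0]
  xyz:
    - [0,0,-0.1]
    - [0,0,0]
  fingers: [0,0]

```text
time: 33.35
tool_pos: [0.6501, -0.0037, 0.0647]
tool_rot: [-0.5, 0.5, -0.5, -0.5]
contact_force: [-7.0, 0.2, 8.8]
gripper_width: 0.6
```

Request:
servo_tool:
  twist:
    - [0,0,0]
    - [0,0,0]
    - [0,0,0]
    - [0,0,0]
    - [0,0,0]
    - [0,0,0]
    - [0,0,0]
    - [0,0,0]
  xyz:
    - [0,0,0.1]
    - [0,0,0]
    - [0,0,0]
    - [0,0,0]
    - [0,0,0]
    - [0,0,0]
    - [0,0,0]
    - [0,0,0]
  fingers: [0,0.62,0.64,0.67,0.7,0.8,0.9,1]

```text
time: 34.35
tool_pos: [0.6499, -0.0037, 0.0637]
tool_rot: [0.5, -0.5, 0.5, 0.5]
contact_force: [-0.0, -0.7, 0.5]
gripper_width: 0.996
```

Request:
servo_tool:
  twist:
    - [0,0,0]
    - [0,0,0]
    - [0,0,0]
    - [0,0,0]
    - [0,0,0]
    - [0,0,0]
    - [0,0,0]
  xyz:
    - [0,0,0]
    - [0,0,2]
    - [0,0,3]
    - [0,0,4]
    - [0,0,4]
    - [0,0,4]
    - [0,0,4]
  fingers: [1,1,1,1,1,1,1]

```text
time: 35.22
tool_pos: [0.65, -0.0037, 0.2771]
tool_rot: [-0.5, 0.501, -0.499, -0.499]
contact_force: [0.8, -0.4, 0.1]
gripper_width: 1.004
```

Request:
servo_tool:
  twist:
    - [0,0,0]
    - [0,0,0]
    - [0,0,0]
    - [0,0,0]
    - [0,0,0]
    - [0,0,0]
    - [0,0,0]
    - [0,0,0]
  xyz:
    - [-2,3,0]
    - [-3,5,0]
    - [-3,5,0]
    - [-3,5,0]
    - [-3,5,0]
    - [-2,5,0]
    - [-1,4,0]
    - [0,0,0]
  fingers: [1,1,1,1,1,1,1,1]

```text
time: 36.22
tool_pos: [0.479, 0.3185, 0.2755]
tool_rot: [-0.5, 0.501, -0.498, -0.501]
contact_force: [0.5, -0.8, -0.6]
gripper_width: 1.001
```

```bash
python3 - <<'E'
from h import *
def bl(n,im,lo,hi,z,s=None,S=150):
    h=cv2.cvtColor(im,cv2.COLOR_RGB2HSV)
    H=((h[...,0].astype(int)+90)%180)-90
    m=(H>=lo)&(H<=hi)&(h[...,1]>S)&(h[...,2]>110)
    k,l,st,c=cv2.connectedComponentsWithStats(m.astype(np.uint8))
    for i in range(1,k):
        if st[i,4]>150: print(n,z,c[i].round(1),toplane(n,*c[i],z,s).round(4))
s=manip.state();print(s["time"],s["tool_pos"])
im2=vision.grab_frame("top");im3=vision.grab_frame("side")
for n,im in (("top",im2),("side",im3)):
    bl(n,im,-5,5,.164);bl(n,im,22,34,.146);bl(n,im,45,75,.128)
cv2.imwrite("pics/m13.png",np.vstack([cv2.resize(im2[60:310,100:520],(600,300)),cv2.resize(im3[50:350,180:520],(600,300))])[:,:,::-1])
E
```

```text
36.225 [0.47899483 0.31850634 0.27547681]
top 0.164 [181.7  93.5] [0.6374 0.2311 0.164 ]
top 0.164 [200.  150.4] [0.5325 0.1957 0.164 ]
top 0.164 [373.7 159.4] [ 0.5116 -0.1033  0.164 ]
top 0.164 [478.1 216.7] [ 0.4083 -0.276   0.164 ]
top 0.164 [301.9 261.9] [0.3398 0.0239 0.164 ]
top 0.164 [354.7 264. ] [ 0.3344 -0.0628  0.164 ]
top 0.164 [423.6 280. ] [ 0.3061 -0.175   0.164 ]
top 0.146 [454.3  96.3] [ 0.6349 -0.2627  0.146 ]
top 0.146 [434.8 145.4] [ 0.541  -0.2187  0.146 ]
top 0.146 [431.9 153.5] [ 0.5259 -0.2122  0.146 ]
top 0.128 [313.4  94.1] [ 0.6507 -0.0026  0.128 ]
top 0.128 [311.3 142. ] [0.5566 0.0033 0.128 ]
top 0.128 [416.  223.4] [ 0.4028 -0.1798  0.128 ]
side 0.164 [344.4  84. ] [0.6343 0.2212 0.164 ]
side 0.164 [317. 129.] [0.5151 0.0931 0.164 ]
side 0.164 [  9.8 145.3] [-0.0925  0.2895  0.164 ]
side 0.164 [250.4 194.7] [ 0.3321 -0.0352  0.164 ]
side 0.164 [363.3 217. ] [ 0.5035 -0.1637  0.164 ]
side 0.164 [261.5 230.1] [ 0.3273 -0.1231  0.164 ]
side 0.164 [264.1 287.5] [ 0.2982 -0.2344  0.164 ]
side 0.164 [ 65.1 316.3] [ 0.0048 -0.168   0.164 ]
side 0.164 [352.4 328.5] [ 0.3987 -0.3501  0.164 ]
side 0.146 [457.5 245.2] [ 0.6348 -0.2701  0.146 ]
side 0.146 [411.6 282.5] [ 0.5249 -0.3057  0.146 ]
side 0.128 [393.7 154.3] [ 0.6503 -0.0062  0.128 ]
side 0.128 [360.7 187.4] [ 0.5452 -0.0668  0.128 ]
side 0.128 [320.1 273.1] [ 0.3973 -0.2217  0.128 ]
```

View pics/m13.png

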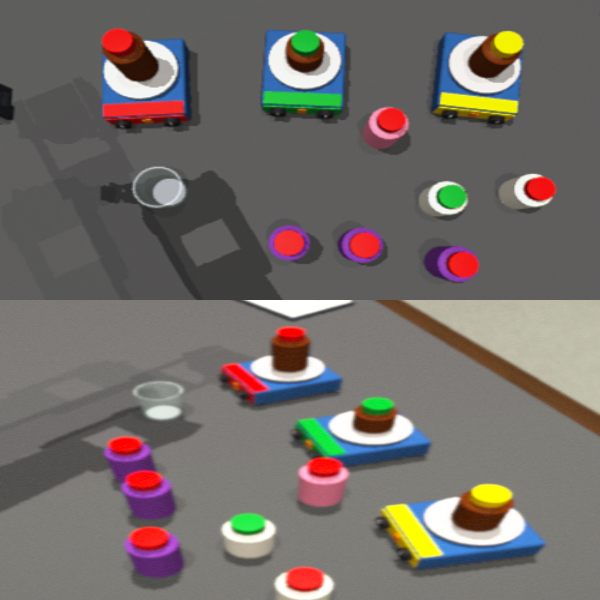

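All three jars stand upright and centred on their own stirrers. The beaker, white jars and look-alikes are where they were, and the arm is clear.

```bash
python3 -c "
from plant import job
print(job.job_done())"
```

```text
the job is handed in; nothing more can be done
None
```

All three amber jars are on the stirrers matching their caps, placed in the order red, yellow, green, and the job is handed in at about 36 s. Each was lowered until light contact (about 5–9 N) and released before I fetched the next.

**Last checks:** in the final top and side pictures all three jars stand upright.

| Jar | Cap, top camera (x, y) | Cap, side camera (x, y) | Plate centre (x, y) |
|---|---|---|---|
| Red | 0.637, 0.231 | 0.634, 0.221 | 0.635, 0.231 |
| Yellow | 0.635, -0.263 | 0.635, -0.270 | 0.637, -0.266 |
| Green | 0.651, -0.003 | 0.650, -0.006 | 0.649, -0.004 |

The white jars, the beaker and the pink and purple look-alikes appear where they started.

**What disagreed:**
- **Yellow grasp:** it slid up the shoulder and held the jar by its cap, with about 18 N on the tool while closing. In the hand the jar leaned about 2–3°, but it set down upright.
- **Side camera:** it puts the red cap about 10 mm lower in y than the plate centre, and the yellow about 4 mm. I put this down to the visible cap side shifting the measurement, since it read the yellow jar about 8 mm low in the same way before I moved it.

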